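Press a cap home under the guard and hold the guard open

ROBOT

A 6-joint arm with a two-finger parallel gripper is mounted at the origin on the work surface. World frame = base frame: x ahead of the robot, y to its left, z up, the work surface at z = 0. Lengths are in mm, angles in rad, forces in N, time in s.
With the tool pointing down it reaches from about 350 to 775 mm from the base axis. Payload 7.3 kg.
Tool frame: the origin (TCP) lies at the very end of the fingers, on their centre line; the grasp point (between the pads) lies 19 mm behind it; z points along the fingers, y is the line along which they close (so a half turn about z gives the same grasp; the last joint's range is limited). The gripper opens to 92 mm and grips with 3 to 60 N. Pads are 19 mm wide; open, the fingers measure 130 mm over their backs; the gripper's body (75 mm by 190 mm) begins 47 mm behind the grasp point.
Start: joints at [-1.474, 0.342, 1.524, -0, 1.275, -0.146], TCP at [126.243, -509.615, 226.741] pointing down, gripper open.
Joint ranges: [-2.53, 2.53], [-0.77, 2.02], [0.04, 2.7], [-1, 4.14], [0.28, 2.66], [-3.11, 3.11]. Speed limits (rad/s): [2.57, 2.57, 3.14, 3.14, 3.14, 3.14].

INTERFACE

Orientations are given as [roll, pitch, yaw] about the fixed x, y, z axes, in that order (R = Rz(yaw) Ry(pitch) Rx(roll)).
In Python, from plant import get_obs, vision, workorder gives the robot as it stands.
- The arm moves only by the shell command python3 -m pendant 'ROWS' [OPENING]. ROWS is a JSON object of lists of equal length, an entry for each row: "dp": the shift along the tool's x, y, z in m, a list of three; "rotation": the turn, a rotation vector about the tool's x, y, z in rad, a list of three. A call has 1 to 8 rows; each row is the pose to reach, as a shift and turn from the pose commanded when the call began, along the tool's axes at that moment; what a row does not reach only later rows make up. A row lasts 1/8 s, in which the tool goes at most 62.5 mm and 10.7 degrees, less where a joint would pass 70% of its speed; a pose out of reach is approached as far as the arm can. A call with a gripper value outside its range is refused whole. OPENING is the finger opening in m, from 0 to 0.0918, set as the call begins (- or left out, the last holds). The fingers move at their own pace and stop on an object; the grip force is fixed at half the most. Time passes only in rows, so rows that repeat a pose let the fingers close. It gives the time, the measured TCP pose, the force, the opening and the grip force at its end, in the units of the state.
- get_obs(): the state, without advancing time (a new reading comes with each control period).
- vision.capture(name): name is "scene" or "side" or "wrist"; returns a dict with "pixels" (420x560x3 uint8, red, green, blue), "vfov" (degrees; the focal length in pixels is half the picture's height over the tangent of half this angle, whatever the lens; pixels are square), "cx", "cy" (the principal point, pixels), "dist" ([k1, k2, p1, p2, k3] as OpenCV has them; the pictures are not rectified), "pose" (4x4, takes a point from camera to world coordinates); the wrist camera has in their place "T_tool_cam" (4x4, takes a point from camera to tool coordinates, whose origin is the TCP and whose axes are the flange's). Camera axes: x right, y up, looking along -z (the intrinsics and any distortion apply to the point x, -y, -z); pixel columns grow to the right and rows downward; lengths in mm; the calibration is good to about 2 mm. A picture is of the moment at which its call begins: read the wrist's pose just before it. There is no depth.
- workorder.close_job(): hands the job in; it is judged then, once.
The state is a dict: "time": time; "joint_positions": joint angles; "dq": joint speeds; "tau": joint torques, N m; "tool_pos": TCP position; "tcp_rot": TCP orientation; "contact_force": force on the tool from outside, world axes, zero at the start; "moment": the same for the moment, N m; "grip_width": finger opening in mm; "finger_force": force on a finger pad.
Only numpy, scipy, OpenCV 4.12 (cv2) and the standard library are available. Lean on these libraries where they do the work, as an engineer would, in place of code of your own. Each camera call takes 0.05 s, during which the arm holds its last target. There are 200 camera calls.

TASK

Press the black cap home in its blue boss: leaving the clear guard down, pull the press's ball-ended lever all the way down until the cap is fully seated, then keep hold of it and ease it slowly back up to its rest before letting go. Then raise the guard, which has a rubber grip on its left side, until it stands 60 degrees open from its hanging position, and finish while still holding it there in the gripper, because it falls shut on its own and the part is about to be taken out. Leave the bin, carrying handle and finished boss that lie around the press where they are.

Things in the scene. Friction and masses are not known exactly. Their poses are not given: they have to be found in the camera images.
- press: Fixed grey C-frame bench press, 290 high, base 250 x 115 x 25. Origin at table level under the ram's axis; x points from its front (facing the robot, turned up to 15 degrees) to the column at the back, y to its left, z up. Head 62 wide, 33 in front of to 125 behind the ram axis, 155 to 255 high. Lever on the right side, guard hanging in front of and around the ram, its grip out to the left.
- pinion (a point): Point on the lever's horizontal turning axis (which runs along the press's y), in the plane in which the lever swings: 30 behind the ram axis, 95 to the right, 215 above the table. Does not move with the lever.
- lever_knob (a point): Centre of the black ball knob, 32 diameter, at the front end of the straight steel lever bar (12 diameter). It moves on a circle of radius 220 about the pinion axis. At rest the lever points to the front (press -x) and 25 degrees up, knob 308 above the table; fully down it points 37 degrees below level, knob 83 above the table.
- lever (a joint): Turn of the lever in rad: 0 at rest (up), grows as the knob is pulled down, hard stop at 1.08. A spring drives it back to 0: the knob needs about 2 N at the start of the stroke, about 11 N near its end, at right angles to the bar. Let go low down it snaps back at several rad/s. The ram goes down 14 mm per rad and meets the cap at 0.5 rad.
- cap (a joint): How far the black cap (31 diameter) under the ram has been pressed into its blue boss, in m: 0 proud, 0.008 fully seated. It needs 40 N at the ram and stays where it was pressed.
- guard_grip (a point): Centre of the black rubber sleeve (16 diameter, 85 long) on the guard's lift bar (10 diameter), which runs along the press's y axis and sticks out to the left of the guard: 125 left of the ram axis, sleeve from 84 to 169. With the guard shut, 69 in front of the ram axis and 55 above the table, free on all sides. Moves with the guard.
- guard_hinge (a point): Point on the guard's fixed hinge axis (parallel to the press's y axis), level along that axis with the middle of the grip: 44 in front of the ram axis, 200 above the table.
- guard (a joint): Opening in rad of the clear plastic U-shaped guard (140 wide, 150 high, sides 45 deep, about 0.4 kg): 0 hanging shut, grows as its lower edge swings to the front (press -x) and up, stop at 1.9; 60 degrees is 1.047. It falls shut from any angle when let go. At 0 the grip centre lies 25 in front of and 145 below the hinge axis; it turns about that axis with the guard.
- cap_bin: Bystander: loose open bin 150 x 100 x 55 with spare black caps, to the right of the press. Origin: centre of its underside.
- bail: Bystander: loose navy plastic U-shaped cooler carrying handle, 302 x 150, 20 high, lying to the left of the press. Origin: underside, middle.
- done_boss: Bystander: loose finished boss, navy disc 46 diameter, 19 high, black cap on top, on the table in front of the press. Origin: centre of its underside.

How it is judged:
By the outcome, as a careful person would: the job done as asked, in the order asked, and still so for the second after the job is handed in, while the arm keeps its last pose, push and grip.
It also fails if it takes over 61 s, if anything falls off the work surface, if the arm or the gripper's body presses on something with over 40 N, if the wrist force passes 120 N, or if a joint passes its speed limit or range.

## Working session

There is one attempt and no reset: what is moved stays moved. The work goes in short steps, Python scripts to look and compute and a shell command to move; the robot and the scene stay as the last step left them, time stands still between calls to the robot, and variables do not carry over. Pictures are saved under pics/ and viewed, at most 10 in all, crops included, and the job is handed in when it is done.

```bash
ls; mkdir -p pics
python3 - <<'E'
from plant import get_obs, vision
import cv2, pickle
o=get_obs(); print(o)
d={}
for n in ("scene","side"):
    c=vision.capture(n); d[n]=c
    cv2.imwrite(f"pics/{n}0.png",cv2.resize(c["pixels"][:,:,::-1],(800,600),interpolation=cv2.INTER_CUBIC))
    print(n,c["vfov"],c["cx"],c["cy"],c["dist"],c["pose"].round(3).tolist() if hasattr(c["pose"],'round') else c["pose"])
pickle.dump(d,open("cap.pkl","wb"))
E
```

```text
pics
{'time': 0.0, 'joint_positions': array([-1.47398956e+00,  3.42707774e-01,  1.52503319e+00, -6.60308739e-06,
        1.27543005e+00, -1.45998030e-01]), 'dq': array([ 0.00034664,  0.00071373,  0.00207732,  0.00078295,  0.00141021,
       -0.0006347 ]), 'tau': array([ 2.16293702e-03, -4.31240094e+01, -2.44220173e+01,  7.19896797e-02,
        5.60198107e-02, -1.26323630e-04]), 'tool_pos': array([ 126.20278226, -509.16737077,  226.04709655]), 'tcp_rot': array([-3.14003017e+00, -2.23372857e-04,  2.42806551e-01]), 'contact_force': array([-0.12648904, -0.47030679, -0.08283983]), 'moment': array([ 0.0147415 ,  0.03485762, -0.0273623 ]), 'finger_force': 0.0, 'grip_width': 91.9783650897019}
scene 42.11037374892025 279.05024778815243 209.97841136224693 [0.03395971 0.         0.         0.         0.        ] [[-0.867, -0.291, 0.405, 1252.848], [0.499, -0.485, 0.718, 1116.763], [-0.013, 0.825, 0.565, 1056.818], [0.0, 0.0, 0.0, 1.0]]
side 47.88124398285642 276.74892880367236 211.6636843934762 [-0.14252786  0.          0.          0.          0.        ] [[0.973, 0.172, -0.156, 420.563], [-0.231, 0.663, -0.712, -769.62], [-0.019, 0.728, 0.685, 984.174], [0.0, 0.0, 0.0, 1.0]]
```

View pics/scene0.png

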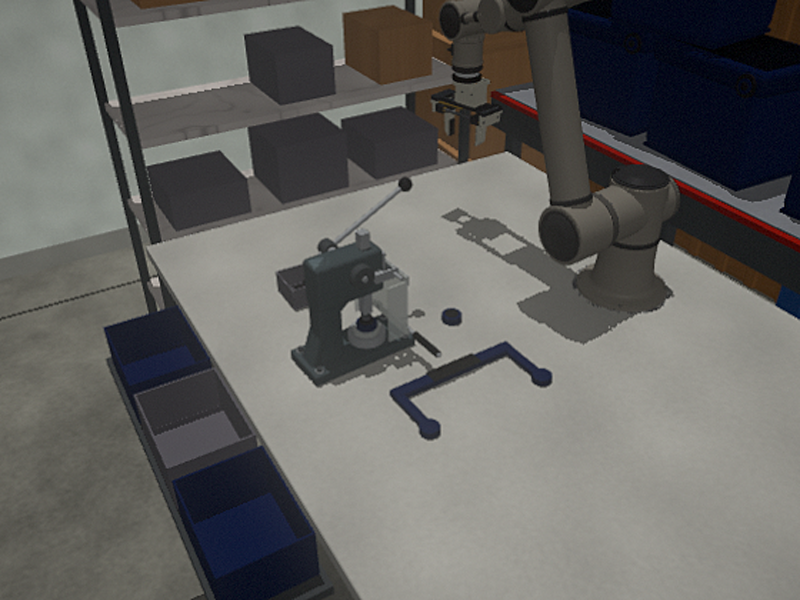

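View pics/side0.png

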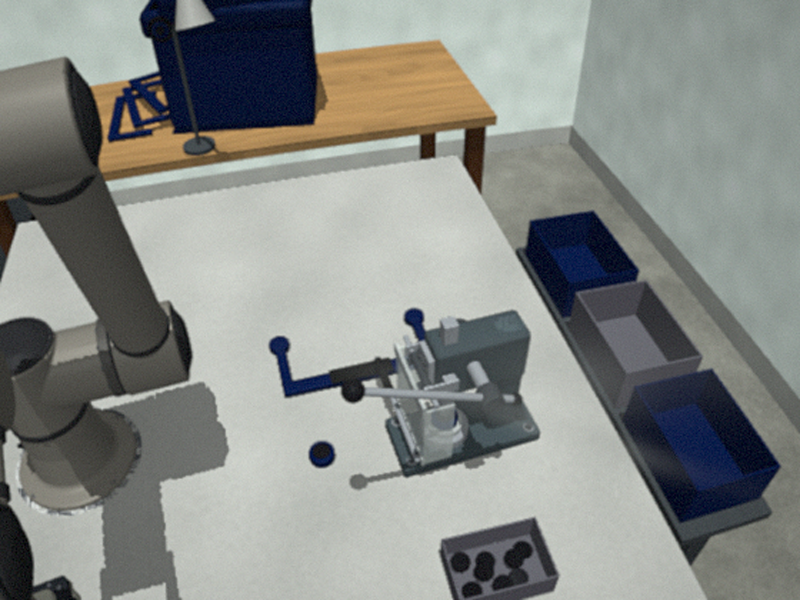

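The scene view shows the knob at (405,184), the grip sleeve from about (414,334) to (438,354), and the bail left of the press. The side view shows the knob at (353,391), the base's front right corner at about (405,473), the bin at (498,565) and the done boss at (321,454). I'll enlarge crops to refine these.

Run:
```python
import pickle,cv2,numpy as np
d=pickle.load(open("cap.pkl","rb"))
a=d["scene"]["pixels"][115:275,190:390,::-1]; b=d["side"]["pixels"][205:365,185:385,::-1]
for n,i in(("sc",a),("si",b)): cv2.imwrite(f"pics/{n}_crop.png",cv2.resize(np.clip(i*1.5,0,255).astype(np.uint8),None,fx=3.75,fy=3.75,interpolation=cv2.INTER_CUBIC))
```

```text
(no output)
```

View pics/sc_crop.png

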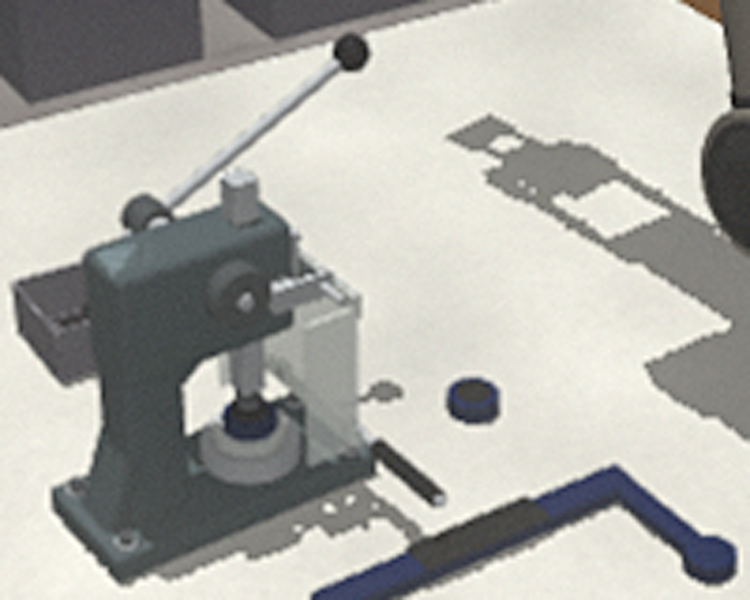

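View pics/si_crop.png

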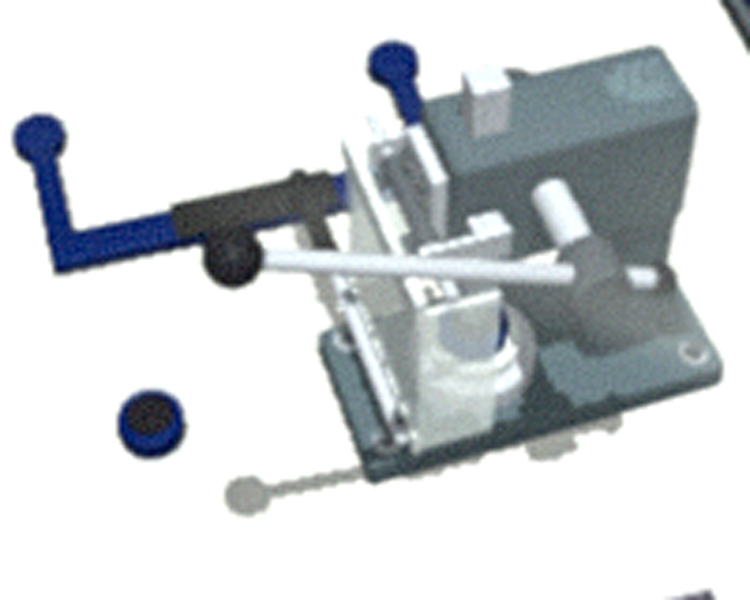

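Scene crop: knob (351,52), sleeve ends (377,446) and (438,498), base back-left bottom corner (123,583), boss top (473,393), bail end disc (710,555). Side crop: knob (233,258), base front-right bottom (373,480), back-right bottom (718,380), boss (151,418), bail end discs (40,137) and (393,63).

```bash
cat > h.py <<'E'
import numpy as np,cv2,pickle
from scipy.spatial.transform import Rotation as R
def K(c):
    f=c["pixels"].shape[0]/2/np.tan(np.radians(c["vfov"])/2)
    return np.array([[f,0,c["cx"]],[0,f,c["cy"]],[0,0,1]])
F=np.diag([1,-1,-1.])
def proj(c,P,pose=None):
    T=np.array(c["pose"] if pose is None else pose); P=np.atleast_2d(P)
    q=(P-T[:3,3])@T[:3,:3]@F
    return cv2.projectPoints(q,np.zeros(3),np.zeros(3),K(c),np.array(c["dist"]))[0][:,0]
def onplane(c,uv,z,pose=None):
    T=np.array(c["pose"] if pose is None else pose)
    n=cv2.undistortPoints(np.array([[uv]],float),K(c),np.array(c["dist"]))[0,0]
    r=T[:3,:3]@F@np.array([n[0],n[1],1]); p=T[:3,3]
    return p+r*(z-p[2])/r[2]
def press2w(X,p):
    x,y,a=X; p=np.atleast_2d(p); c,s=np.cos(a),np.sin(a)
    return np.c_[x+c*p[:,0]-s*p[:,1], y+s*p[:,0]+c*p[:,1], p[:,2]]
def knob(th): 
    a=np.radians(25)-th; return np.array([30-220*np.cos(a),-95,215+220*np.sin(a)])
def grip(g):
    # rotate (-25,-145) about hinge so lower edge goes to -x
    c,s=np.cos(g),np.sin(g); x,z=-25,-145
    return np.array([-44+c*x+s*z,125,200-s*x+c*z])
E
cat > fit.py <<'E'
from h import *
from scipy.optimize import least_squares
d=pickle.load(open("cap.pkl","rb")); S,D=d["scene"],d["side"]
sc=lambda u,v:np.array([(u+.5)/3.75-.5+190,(v+.5)/3.75-.5+115])
si=lambda u,v:np.array([(u+.5)/3.75-.5+185,(v+.5)/3.75-.5+205])
k=knob(0)
obs=[(S,sc(351,52),lambda X:k,1),(D,si(233,258),lambda X:k,1),
 (S,sc(377,446),lambda X:[-69,84,55],1),(S,sc(438,498),lambda X:[-69,169,55],1),
 (D,si(373,480),lambda X:[X[3],-57.5,0],.5),(D,si(718,380),lambda X:[X[3]+250,-57.5,0],.5),(S,sc(123,583),lambda X:[X[3]+250,57.5,0],.5)]
def res(X): return np.concatenate([w*(proj(c,press2w(X[:3],f(X)))[0]-uv) for c,uv,f,w in obs])
r=least_squares(res,[600,-100,0,-90]); print(r.x.round(3),r.fun.round(2))
X=r.x[:3]; np.save("X.npy",X)
print("knob",press2w(X,k).round(1),"down",press2w(X,knob(1.08)).round(1),"grip",press2w(X,grip(0)).round(1),press2w(X,grip(1.047)).round(1))
print("boss",onplane(S,sc(473,393),19).round(1),onplane(D,si(151,418),19).round(1))
print("bail",onplane(S,sc(710,555),20).round(1),onplane(D,si(40,137),20).round(1),onplane(D,si(393,63),20).round(1))
E
python3 fit.py
```

```text
[ 6.44304e+02 -1.06121e+02  7.90000e-02 -8.96400e+01] [-0.16  0.22  0.11 -0.2   0.12  0.06  0.59  0.32 -0.53  1.18  0.59  0.47
 -0.36  0.6 ]
knob [[ 483.  -214.3  308. ]] down [[ 506.3 -212.4   83. ]] grip [[565.6  13.   55. ]] [[452.9   4.  149.1]]
boss [432.9 -92.5  19. ] [432.1 -96.4  19. ]
bail [394.5 187.   20. ] [389.9 171.6  20. ] [666.2 182.5  20. ]
```

```bash
cat > go.py <<'E'
from h import *
from plant import get_obs
X=np.load("X.npy")
def pose():
    o=get_obs(); return o,np.array(o["tool_pos"]),R.from_euler("xyz",o["tcp_rot"])
def target(p_press,pitch,back=0,roll=0):
    """tool whose grasp point sits 'back' mm behind the press point; fingers close along press y"""
    Rt=R.from_euler("xyz",[np.pi,pitch,X[2]]); z=Rt.apply([0,0,1])
    return press2w(X,p_press)[0]+(19-back)*z, Rt
def delta(t,fr=None):
    if fr is None: o,p,Q=pose()
    else: p,Q=fr
    return (Q.inv().apply(t[0]-p)/1000).round(4), (Q.inv()*t[1]).as_rotvec().round(4)
E
python3 - <<'E'
from go import *
t=target(knob(0),-0.5,80); print(t[0].round(1),delta(t)); print(delta(target(knob(0),-0.5,0),t))
E
```

```text
[ 453.8 -216.6  361.5] (array([ 0.3884, -0.2055, -0.135 ]), array([-0.0422,  0.4988,  0.1597]))
(array([-0.  , -0.  ,  0.08]), array([0., 0., 0.]))
```

```bash
python3 -m pendant '{"dp":[[0.02,-0.01,-0.05],[0.07,-0.037,-0.07],[0.12,-0.063,-0.09],[0.17,-0.09,-0.11],[0.22,-0.116,-0.12],[0.27,-0.143,-0.13],[0.33,-0.175,-0.135],[0.385,-0.2035,-0.135]],"rotation":[[0,0,0],[-0.004,0.05,0.016],[-0.01,0.12,0.04],[-0.017,0.2,0.065],[-0.025,0.28,0.09],[-0.032,0.36,0.115],[-0.038,0.44,0.14],[-0.0422,0.4988,0.16]]}' 0.0918
python3 - <<'E'
from go import *
print(delta(target(knob(0),-0.5,80)), pose()[0]["joint_positions"].round(2))
E
```

```text
time: 1.1
tool_pos: [448.1, -221.7, 361.9]
tcp_rot: [3.14, -0.502, 0.078]
contact_force: [1.3, -0.4, -0.5]
grip_width: 91.7
finger_force: 0.0
(array([ 0.0052, -0.0047,  0.0033]), array([ 0.0021, -0.0025, -0.0015])) [-0.87 -0.01  1.69  0.44  1.18  0.51]
```

```bash
python3 -m pendant '{"dp":[[0.005,-0.005,0.003],[0.005,-0.005,0.003]],"rotation":[[0,0,0],[0,0,0]]}'
python3 - <<'E'
from go import *
from plant import vision
o,p,Q=pose(); c=vision.capture("wrist")
T=np.eye(4);T[:3,:3]=Q.as_matrix();T[:3,3]=p
T=T@np.array(c["T_tool_cam"])
print(p.round(1),"knob px",proj(c,press2w(X,knob(0)),T)*1.4286, T[:3,3].round(0)); print(delta(target(knob(0),-0.5,80)))
cv2.imwrite("pics/w1.png",cv2.resize(c["pixels"][:,:,::-1],(800,600)))
E
```

```text
time: 1.35
tool_pos: [452.5, -217.1, 361.2]
tcp_rot: [3.14, -0.499, 0.082]
contact_force: [0.1, 0.1, -0.1]
grip_width: 91.5
finger_force: 0.0
[ 452.5 -217.1  361.2] knob px [[397.68468043 331.52056255]] [ 440. -218.  532.]
(array([ 0.0016, -0.0012,  0.0006]), array([0.0015, 0.0009, 0.0008]))
```

View pics/w1.png

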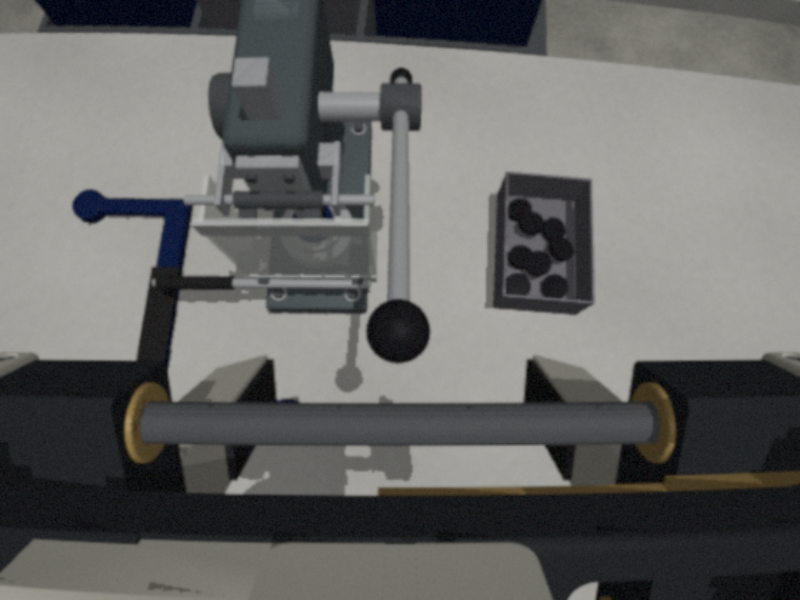

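The wrist view shows the knob at (398,330), against a prediction of (397.7,331.5), so the fit holds. The grip's outer end is at (155,280), above the bail's bar. Now I'll advance and grip.

```bash
python3 -m pendant '{"dp":[[0.001,-0.001,0.03],[0.001,-0.001,0.06],[0.001,-0.001,0.08],[0.001,-0.001,0.08]],"rotation":[[0,0,0],[0,0,0],[0,0,0],[0,0,0]]}'
python3 - <<'E'
from go import *
print(delta(target(knob(0),-0.5,0)))
E
python3 -m pendant '{"dp":[[0,0,0],[0,0,0],[0,0,0],[0,0,0],[0,0,0],[0,0,0]],"rotation":[[0,0,0],[0,0,0],[0,0,0],[0,0,0],[0,0,0],[0,0,0]]}' 0.0
```

```text
time: 1.9
tool_pos: [490.9, -214.3, 290.2]
tcp_rot: [-3.141, -0.497, 0.077]
contact_force: [1.0, 0.9, 0.6]
grip_width: 91.9
finger_force: 0.0
(array([ 0.0016, -0.0007, -0.0004]), array([-0.    ,  0.0026, -0.0018]))
time: 2.65
tool_pos: [491.7, -213.4, 291.7]
tcp_rot: [3.14, -0.5, 0.08]
contact_force: [0.2, 0.3, -0.1]
grip_width: 36.3
finger_force: 0.0
```

```bash
python3 -m pendant '{"dp":[[0,0,0],[0,0,0],[0,0,0]],"rotation":[[0,0,0],[0,0,0],[0,0,0]]}'
python3 - <<'E'
from go import *
o,p,Q=pose(); print(delta(target(knob(0),-0.5,0)))
for th in np.arange(0,1.1,.09):
    a=target(knob(th),-0.5,0); b=target(knob(0),-0.5,0); print(round(th,2),delta(a,b)[0])
E
```

```text
time: 3.02
tool_pos: [491.6, -213.1, 291.6]
tcp_rot: [3.141, -0.5, 0.08]
contact_force: [-0.8, 2.3, 1.0]
grip_width: 30.4
finger_force: 30.0
(array([0.0002, 0.0005, 0.0005]), array([0.0007, 0.0001, 0.0004]))
0.0 [0. 0. 0.]
0.09 [-0.0154 -0.      0.0124]
0.18 [-0.0296 -0.      0.0262]
0.27 [-0.0425 -0.      0.0412]
0.36 [-0.0541 -0.      0.0573]
0.45 [-0.0641 -0.      0.0744]
0.54 [-0.0725 -0.      0.0923]
0.63 [-0.0794 -0.      0.1108]
0.72 [-0.0845 -0.      0.13  ]
0.81 [-0.0878 -0.      0.1495]
0.9 [-0.0895 -0.      0.1692]
0.99 [-0.0893 -0.      0.189 ]
1.08 [-0.0873 -0.      0.2087]
```

```bash
python3 -m pendant '{"dp":[[-0.008,0,0.006],[-0.0154,0,0.0124],[-0.0296,0,0.0262],[-0.0425,0,0.0412],[-0.0541,0,0.0573],[-0.0641,0,0.0744],[-0.0725,0,0.0923],[-0.0725,0,0.0923]],"rotation":[[0,0,0],[0,0,0],[0,0,0],[0,0,0],[0,0,0],[0,0,0],[0,0,0],[0,0,0]]}'
python3 - <<'E'
from go import *
print(delta(target(knob(.54),-0.5,0)))
b=target(knob(.54),-0.5,0)
for th in (.63,.72,.81,.9,.99,1.08,1.1): print(th,delta(target(knob(th),-0.5,0),b)[0])
E
```

```text
time: 4.03
tool_pos: [471.7, -214.6, 174.6]
tcp_rot: [-3.141, -0.499, 0.079]
contact_force: [-2.5, 4.2, 6.8]
grip_width: 30.3
finger_force: 30.0
(array([ 0.0012,  0.0005, -0.0004]), array([-0.0002,  0.0014, -0.0004]))
0.63 [-0.0068 -0.      0.0186]
0.72 [-0.0119 -0.      0.0377]
0.81 [-0.0153 -0.      0.0572]
0.9 [-0.0169 -0.      0.0769]
0.99 [-0.0167 -0.      0.0967]
1.08 [-0.0148 -0.      0.1164]
1.1 [-0.0141 -0.      0.1208]
```

```bash
python3 -m pendant '{"dp":[[-0.0035,0,0.0092],[-0.0068,0,0.0186],[-0.0119,0,0.0377],[-0.0153,0,0.0572],[-0.0169,0,0.0769],[-0.0167,0,0.0967],[-0.0148,0,0.1164],[-0.0143,0,0.119]],"rotation":[[0,0,0],[0,0,0],[0,0,0],[0,0,0],[0,0,0],[0,0,0],[0,0,0],[0,0,0]]}'
python3 -m pendant '{"dp":[[0,0,0],[0,0,0]],"rotation":[[0,0,0],[0,0,0]]}'
python3 - <<'E'
from go import *
from plant import vision
print(delta(target(knob(1.08),-0.5,0)))
c=vision.capture("side"); 
print([ (th,proj(c,press2w(X,knob(th))).round(1)) for th in(1.0,1.08)])
i=c["pixels"][205:365,185:385,::-1]
cv2.imwrite("pics/s2.png",cv2.resize(np.clip(i*1.2,0,255).astype(np.uint8),None,fx=3.75,fy=3.75,interpolation=cv2.INTER_CUBIC))
E
```

```text
time: 5.03
tool_pos: [515.7, -211.4, 63.2]
tcp_rot: [3.141, -0.498, 0.08]
contact_force: [-9.3, 1.8, 10.5]
grip_width: 30.3
finger_force: 30.0
time: 5.28
tool_pos: [515.2, -211.4, 63.8]
tcp_rot: [3.141, -0.498, 0.08]
contact_force: [-8.6, 2.7, 7.6]
grip_width: 30.4
finger_force: 30.0
(array([ 0.0014,  0.0003, -0.0021]), array([0.0007, 0.0023, 0.0004]))
[(1.0, array([[259.1, 333.3]])), (1.08, array([[263.7, 335.6]]))]
```

View pics/s2.png

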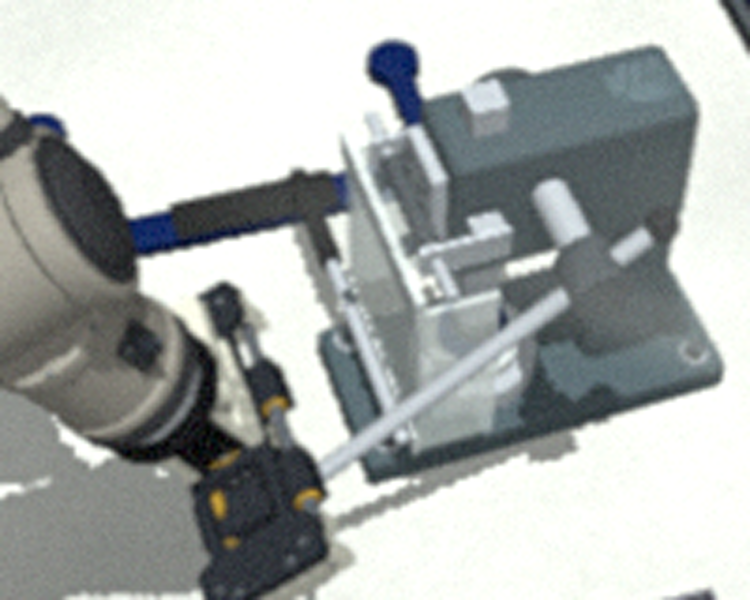

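The side view shows the lever pulled down, with the ball in the gripper behind (310,490). The force of about 11 N is only the spring, so I'll push on until the hard stop shows in the force.

```bash
python3 -m pendant '{"dp":[[0,0,0.002],[0.0005,0,0.004],[0.0005,0,0.004]],"rotation":[[0,0,0],[0,0,0],[0,0,0]]}'
python3 -m pendant '{"dp":[[0,0,0.002],[0.0005,0,0.004],[0.0005,0,0.004]],"rotation":[[0,0,0],[0,0,0],[0,0,0]]}'
python3 - <<'E'
from go import *
print(delta(target(knob(1.08),-0.5,0)))
E
```

```text
time: 5.7
tool_pos: [517.1, -211.3, 61.6]
tcp_rot: [3.14, -0.499, 0.08]
contact_force: [-20.6, 3.4, 23.9]
grip_width: 30.4
finger_force: 30.0
time: 6.08
tool_pos: [519.5, -211.1, 59.1]
tcp_rot: [3.139, -0.499, 0.081]
contact_force: [-24.2, 4.8, 30.4]
grip_width: 30.6
finger_force: 30.0
(array([-0.0002,  0.0002, -0.0083]), array([0.0016, 0.0005, 0.0014]))
```

The force jumped from 11 N to over 30 N, so the lever is on its stop (1.08) and the cap is seated. Next I'll ease back up along the arc.

Run:
```python
from go import *
ths=[1.08-.045*i for i in range(25)]
for s in (0,8,16):
    b=target(knob(ths[s]),-0.5,0)
    print([[float(v) for v in delta(target(knob(t),-0.5,0),b)[0]] for t in ths[s+1:s+9]])
```

```text
[[-0.0012, 0.0, -0.0098], [-0.0019, 0.0, -0.0197], [-0.0023, 0.0, -0.0296], [-0.0021, -0.0, -0.0395], [-0.0015, 0.0, -0.0494], [-0.0005, 0.0, -0.0592], [0.001, -0.0, -0.069], [0.0029, -0.0, -0.0787]]
[[0.0023, 0.0, -0.0096], [0.0051, 0.0, -0.0191], [0.0083, 0.0, -0.0285], [0.0119, 0.0, -0.0377], [0.016, 0.0, -0.0467], [0.0204, 0.0, -0.0556], [0.0252, 0.0, -0.0642], [0.0304, 0.0, -0.0727]]
[[0.0056, 0.0, -0.0082], [0.0115, 0.0, -0.0161], [0.0178, 0.0, -0.0237], [0.0244, 0.0, -0.0311], [0.0314, 0.0, -0.0381], [0.0387, -0.0, -0.0449], [0.0462, 0.0, -0.0513], [0.0541, 0.0, -0.0573]]
```

```bash
python3 -m pendant '{"dp":[[-0.0012,0,-0.0098],[-0.0019,0,-0.0197],[-0.0023,0,-0.0296],[-0.0021,0,-0.0395],[-0.0015,0,-0.0494],[-0.0005,0,-0.0592],[0.001,0,-0.069],[0.0029,0,-0.0787]],"rotation":[[0,0,0],[0,0,0],[0,0,0],[0,0,0],[0,0,0],[0,0,0],[0,0,0],[0,0,0]]}'
python3 - <<'E'
from go import *
print(delta(target(knob(.72),-0.5,0)))
E
```

```text
time: 7.08
tool_pos: [484.8, -213.6, 127.8]
tcp_rot: [3.141, -0.497, 0.08]
contact_force: [-4.1, 3.2, 3.2]
grip_width: 30.2
finger_force: 30.0
(array([ 0.0003,  0.0005, -0.0101]), array([0.0002, 0.0026, 0.0002]))
```

```bash
python3 -m pendant '{"dp":[[0.0023,0,-0.0096],[0.0051,0,-0.0191],[0.0083,0,-0.0285],[0.0119,0,-0.0377],[0.016,0,-0.0467],[0.0204,0,-0.0556],[0.0252,0,-0.0642],[0.0304,0,-0.0727]],"rotation":[[0,0,0],[0,0,0],[0,0,0],[0,0,0],[0,0,0],[0,0,0],[0,0,0],[0,0,0]]}'
python3 -m pendant '{"dp":[[0.0056,0,-0.0082],[0.0115,0,-0.0161],[0.0178,0,-0.0237],[0.0244,0,-0.0311],[0.0314,0,-0.0381],[0.0387,0,-0.0449],[0.0462,0,-0.0513]],"rotation":[[0,0,0],[0,0,0],[0,0,0],[0,0,0],[0,0,0],[0,0,0],[0,0,0]]}'
python3 - <<'E'
from go import *
print(delta(target(knob(.045),-0.5,0)))
E
```

```text
time: 8.07
tool_pos: [476.7, -214.2, 206.0]
tcp_rot: [3.141, -0.497, 0.08]
contact_force: [-5.8, 3.1, 3.2]
grip_width: 30.5
finger_force: 30.0
time: 8.95
tool_pos: [492.8, -213.0, 273.4]
tcp_rot: [3.141, -0.497, 0.08]
contact_force: [-6.1, 3.2, 3.9]
grip_width: 30.3
finger_force: 30.0
(array([ 0.0001,  0.0005, -0.0101]), array([0.0004, 0.0028, 0.0003]))
```

```bash
python3 -m pendant '{"dp":[[0.004,0,-0.003],[0.0079,0,-0.006],[0.0079,0,-0.006],[0.0079,0,-0.006]],"rotation":[[0,0,0],[0,0,0],[0,0,0],[0,0,0]]}'
python3 -m pendant '{"dp":[[0.001,0,-0.0007],[0.0024,0,-0.0018],[0.0024,0,-0.0018]],"rotation":[[0,0,0],[0,0,0],[0,0,0]]}'
python3 - <<'E'
from go import *
print(delta(target(knob(0),-0.5,0)))
E
```

```text
time: 9.45
tool_pos: [496.8, -212.7, 282.4]
tcp_rot: [3.141, -0.498, 0.08]
contact_force: [-7.9, 3.3, 4.7]
grip_width: 30.0
finger_force: 30.0
time: 9.82
tool_pos: [498.2, -212.6, 285.2]
tcp_rot: [3.141, -0.498, 0.08]
contact_force: [-7.8, 2.8, 4.8]
grip_width: 30.5
finger_force: 30.0
(array([-0.0025,  0.0004, -0.0083]), array([0.0007, 0.0023, 0.0005]))
```

```bash
python3 -m pendant '{"dp":[[0.001,0,-0.001],[0.0016,0,-0.0012],[0.0016,0,-0.0012]],"rotation":[[0,0,0],[0,0,0],[0,0,0]]}'
python3 -m pendant '{"dp":[[0.001,0,-0.001],[0.0016,0,-0.0012],[0.0016,0,-0.0012]],"rotation":[[0,0,0],[0,0,0],[0,0,0]]}'
python3 - <<'E'
from go import *
from plant import vision
print(delta(target(knob(0),-0.5,0)))
c=vision.capture("scene"); 
print([ (th,(proj(c,press2w(X,knob(th)))-[220,110])*5) for th in(0,.05)])
i=c["pixels"][110:220,220:360,::-1]
cv2.imwrite("pics/s3.png",cv2.resize(np.clip(i*1.3,0,255).astype(np.uint8),None,fx=5,fy=5,interpolation=cv2.INTER_CUBIC))
E
```

```text
time: 10.2
tool_pos: [498.3, -212.6, 285.8]
tcp_rot: [-3.142, -0.495, 0.079]
contact_force: [-7.2, 1.4, 0.2]
grip_width: 30.9
finger_force: 30.0
time: 10.58
tool_pos: [498.5, -212.5, 286.2]
tcp_rot: [-3.14, -0.493, 0.079]
contact_force: [-8.8, -0.9, -6.5]
grip_width: 30.6
finger_force: 30.0
(array([-0.0033,  0.0005, -0.0076]), array([-0.0011,  0.0073, -0.0005]))
[(0, array([[315.37150473,  93.60117948]])), (0.05, array([[321.30759617, 106.49946995]]))]
```

View pics/s3.png

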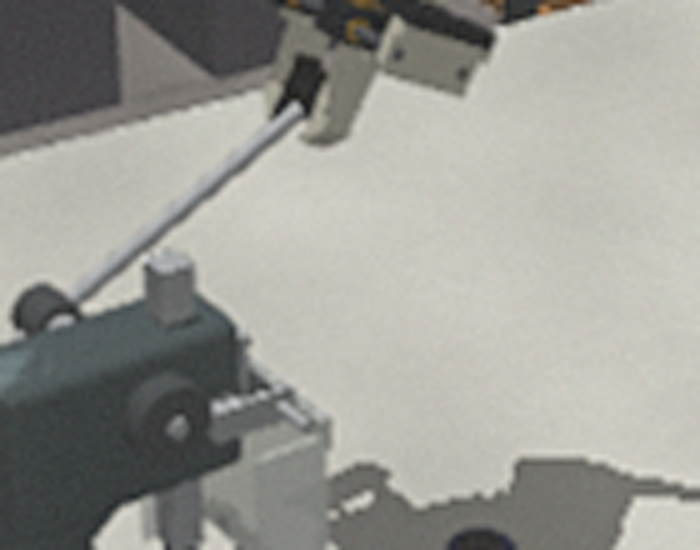

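The gripper holds the knob at the top of the stroke, with the bar end at (300,110). The force has flipped, so the lever is on its rest stop. Now I'll relax, open and withdraw.

```bash
python3 -m pendant '{"dp":[[-0.0012,0,0.0009],[-0.0012,0,0.0009]],"rotation":[[0,0,0],[0,0,0]]}'
python3 -m pendant '{"dp":[[-0.0012,0,0.0009],[-0.0012,0,0.0009],[-0.0012,0,0.0009],[-0.0012,0,0.0009],[-0.0012,0,0.0009],[-0.0012,0,0.0009]],"rotation":[[0,0,0],[0,0,0],[0,0,0],[0,0,0],[0,0,0],[0,0,0]]}' 0.0918
python3 -m pendant '{"dp":[[0,0,-0.02],[0,0,-0.05],[0,0,-0.08],[0,0,-0.11],[0,0,-0.11]],"rotation":[[0,0,0],[0,0,0],[0,0,0],[0,0,0],[0,0,0]]}'
python3 - <<'E'
from go import *
def tg(g,delta_,back,y=132,dz=0):
    Rt=R.from_euler("xyz",[np.pi+delta_,0,X[2]+np.pi/2]); p=grip(g); p[1]=y
    return press2w(X,p)[0]+(19-back)*Rt.apply([0,0,1])+[0,0,dz],Rt
a=tg(0,0,3,dz=320); print(a[0].round(1),delta(a)); print(pose()[0]["joint_positions"].round(2))
E
```

```text
time: 10.88
tool_pos: [498.4, -212.6, 286.0]
tcp_rot: [-3.141, -0.495, 0.079]
contact_force: [-9.3, 1.2, -2.5]
grip_width: 30.2
finger_force: 30.0
time: 11.62
tool_pos: [499.8, -212.8, 286.9]
tcp_rot: [3.14, -0.5, 0.08]
contact_force: [0.7, -0.2, 0.1]
grip_width: 85.6
finger_force: 0.0
time: 12.25
tool_pos: [447.3, -217.5, 385.4]
tcp_rot: [3.136, -0.503, 0.081]
contact_force: [-0.3, 0.5, -0.2]
grip_width: 91.7
finger_force: 0.0
[565.1  20.  359. ] (array([ 0.107 , -0.2277,  0.0876]), array([ 0.3983, -0.39  , -1.5347]))
[-0.87 -0.02  1.64  0.42  1.24  0.54]
```

```bash
python3 -m pendant '{"dp":[[0.005,-0.011,0.004],[0.013,-0.028,0.011],[0.022,-0.047,0.018],[0.031,-0.066,0.025],[0.04,-0.085,0.033],[0.05,-0.106,0.041],[0.06,-0.128,0.049],[0.07,-0.149,0.057]],"rotation":[[0.03,-0.03,-0.12],[0.06,-0.06,-0.24],[0.09,-0.09,-0.37],[0.125,-0.12,-0.49],[0.16,-0.15,-0.62],[0.19,-0.185,-0.74],[0.22,-0.22,-0.87],[0.255,-0.25,-0.99]]}' 0.07
cat >> go.py <<'E'
def tg(g,delta_,back,y=132,dz=0):
    Rt=R.from_euler("xyz",[np.pi+delta_,0,X[2]+np.pi/2]); p=grip(g); p[1]=y
    return press2w(X,p)[0]+(19-back)*Rt.apply([0,0,1])+[0,0,dz],Rt
E
python3 -c "
from go import *
print(delta(tg(0,0,3,dz=320)))"
```

```text
time: 13.25
tool_pos: [524.4, -60.1, 364.9]
tcp_rot: [3.047, -0.17, 1.117]
contact_force: [0.1, -0.4, 0.5]
grip_width: 69.9
finger_force: 0.0
(array([ 0.0875, -0.0006,  0.0211]), array([ 0.137 , -0.1406, -0.5398]))
```

```bash
python3 -m pendant '{"dp":[[0.022,0,0.005],[0.044,0,0.011],[0.066,-0.0003,0.016],[0.0875,-0.0006,0.021],[0.0875,-0.0006,0.021],[0.0875,-0.0006,0.021]],"rotation":[[0.034,-0.035,-0.135],[0.069,-0.07,-0.27],[0.103,-0.105,-0.405],[0.137,-0.14,-0.54],[0.137,-0.14,-0.54],[0.137,-0.14,-0.54]]}'
python3 - <<'E'
from go import *
from plant import vision
print(delta(tg(0,0,3,dz=320)),pose()[0]["joint_positions"].round(2))
o,p,Q=pose(); c=vision.capture("wrist")
T=np.eye(4);T[:3,:3]=Q.as_matrix();T[:3,3]=p
T=T@np.array(c["T_tool_cam"])
print("sleeve px",proj(c,press2w(X,[[-69,84,55],[-69,132,55],[-69,169,55]]),T)*1.4286)
cv2.imwrite("pics/w2.png",cv2.resize(c["pixels"][:,:,::-1],(800,600)))
E
```

```text
time: 14.0
tool_pos: [564.8, 18.5, 359.9]
tcp_rot: [3.14, -0.001, 1.644]
contact_force: [0.3, -1.0, 0.2]
grip_width: 70.0
finger_force: 0.0
(array([0.0014, 0.0004, 0.0009]), array([ 0.0016, -0.0011, -0.0057])) [-0.1   0.36  1.14  0.    1.64 -0.18]
sleeve px [[398.18268246 302.67734834]
 [397.86313509 255.92306315]
 [397.60697572 218.26605673]]
```

View pics/w2.png

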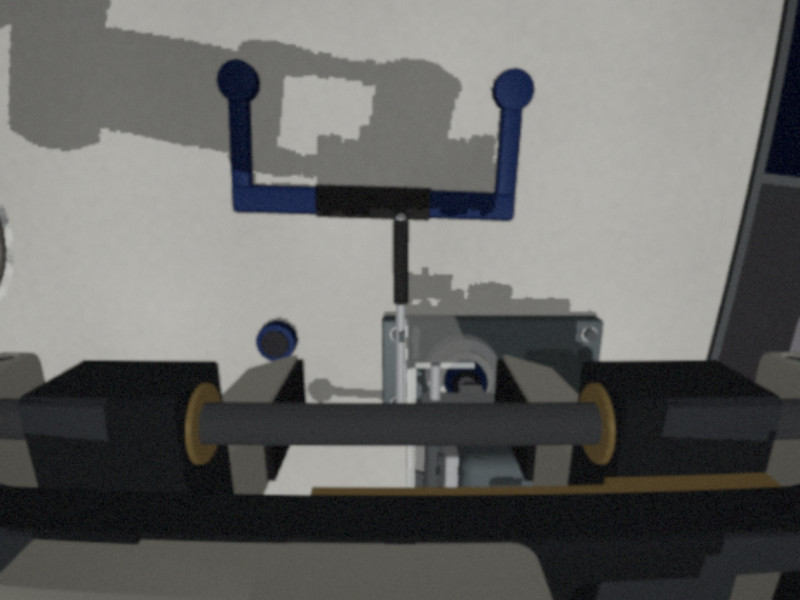

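The wrist view shows the sleeve from (400,303) to (402,218), within 3 px of the prediction. The bail bar lies beyond the sleeve's outer end at rows 190-217. I'll descend over it.

```bash
python3 -m pendant '{"dp":[[0.0014,0.002,0.04],[0.0014,0.002,0.09],[0.0014,0.002,0.14],[0.0014,0.002,0.19],[0.0014,0.002,0.24],[0.0014,0.002,0.28],[0.0014,0.002,0.305],[0.0014,0.002,0.32]],"rotation":[[0,0,-0.005],[0,0,-0.005],[0,0,-0.005],[0,0,-0.005],[0,0,-0.005],[0,0,-0.005],[0,0,-0.005],[0,0,-0.005]]}'
python3 -m pendant '{"dp":[[0,0,0],[0,0,0],[0,0,0],[0,0,0],[0,0,0],[0,0,0],[0,0,0],[0,0,0]],"rotation":[[0,0,0],[0,0,0],[0,0,0],[0,0,0],[0,0,0],[0,0,0],[0,0,0],[0,0,0]]}' 0.0
python3 -c "
from go import *
print(delta(tg(0,0,3)))"
```

```text
time: 15.05
tool_pos: [567.0, 19.5, 39.9]
tcp_rot: [3.14, -0.001, 1.648]
contact_force: [1.0, 0.0, 1.0]
grip_width: 70.3
finger_force: 0.0
time: 16.05
tool_pos: [565.9, 20.3, 40.9]
tcp_rot: [-3.14, -0.001, 1.651]
contact_force: [-5.8, -0.6, 5.7]
grip_width: 14.9
finger_force: 30.0
(array([-0.0003, -0.0008,  0.0019]), array([-0.0011, -0.0009,  0.0006]))
```

Gripped at 14.9 mm. Now the guard arc.

Run:
```python
from go import *
gs=np.linspace(0,1.047,17); f=lambda g: tg(g,.5*g/1.047,3)
for s in (0,8):
    b=f(gs[s]); D=[delta(f(g),b) for g in gs[s+1:s+9]]
    print([[float(v) for v in d[0]] for d in D]); print([[float(v) for v in d[1].round(3)] for d in D])
```

```text
[[-0.0, -0.0099, -0.002], [0.0, -0.0197, -0.0045], [0.0, -0.0293, -0.0077], [0.0, -0.0387, -0.0115], [0.0, -0.0478, -0.0159], [-0.0, -0.0566, -0.0209], [-0.0, -0.065, -0.0264], [-0.0, -0.0731, -0.0324]]
[[0.031, 0.0, -0.0], [0.062, 0.0, 0.0], [0.094, 0.0, -0.0], [0.125, 0.0, 0.0], [0.156, 0.0, -0.0], [0.188, 0.0, 0.0], [0.219, 0.0, -0.0], [0.25, -0.0, 0.0]]
[[-0.0, -0.0091, -0.0044], [-0.0, -0.0178, -0.0094], [-0.0, -0.0262, -0.015], [0.0, -0.0342, -0.021], [-0.0, -0.0418, -0.0276], [-0.0, -0.049, -0.0346], [-0.0, -0.0557, -0.042], [-0.0, -0.0619, -0.0499]]
[[0.031, 0.0, -0.0], [0.062, 0.0, 0.0], [0.094, 0.0, -0.0], [0.125, 0.0, -0.0], [0.156, -0.0, 0.0], [0.188, 0.0, -0.0], [0.219, 0.0, -0.0], [0.25, 0.0, -0.0]]
```

```bash
python3 -m pendant '{"dp":[[0,-0.0099,-0.002],[0,-0.0197,-0.0045],[0,-0.0293,-0.0077],[0,-0.0387,-0.0115],[0,-0.0478,-0.0159],[0,-0.0566,-0.0209],[0,-0.065,-0.0264],[0,-0.0731,-0.0324]],"rotation":[[0.031,0,0],[0.062,0,0],[0.094,0,0],[0.125,0,0],[0.156,0,0],[0.188,0,0],[0.219,0,0],[0.25,0,0]]}'
python3 -c "
from go import *
print(delta(tg(.5235,.25,3)))"
```

```text
time: 17.05
tool_pos: [494.3, 14.7, 73.4]
tcp_rot: [-2.893, -0.001, 1.651]
contact_force: [1.1, 1.7, -3.5]
grip_width: 15.1
finger_force: 30.0
(array([-0.0003, -0.0016,  0.0024]), array([ 0.0011, -0.0008,  0.0006]))
```

```bash
python3 -m pendant '{"dp":[[0,-0.0091,-0.0044],[0,-0.0178,-0.0094],[0,-0.0262,-0.015],[0,-0.0342,-0.021],[0,-0.0418,-0.0276],[0,-0.049,-0.0346],[0,-0.0557,-0.042],[0,-0.0619,-0.0499]],"rotation":[[0.031,0,0],[0.062,0,0],[0.094,0,0],[0.125,0,0],[0.156,0,0],[0.188,0,0],[0.219,0,0],[0.25,0,0]]}'
python3 -m pendant '{"dp":[[0,0,0],[0,0,0]],"rotation":[[0,0,0],[0,0,0]]}'
python3 - <<'E'
from go import *
from plant import vision
print(delta(tg(1.047,.5,3)))
for n,(u,v) in dict(scene=(200,110),side=(185,205)).items():
    c=vision.capture(n); pickle.dump(c,open(n+"_end.pkl","wb"))
    e=press2w(X,[[*grip(g)[:1],y,grip(g)[2]] for g in (.95,1.047,1.15) for y in (84,169,-70)])
    print(n,((proj(c,e)-[u,v])*4).round(0).tolist())
    cv2.imwrite(f"pics/{n}_e.png",cv2.resize(np.clip(c["pixels"][v:v+150,u:u+200,::-1]*1.4,0,255).astype(np.uint8),None,fx=4,fy=4,interpolation=cv2.INTER_CUBIC))
E
```

```text
time: 18.05
tool_pos: [446.7, 10.7, 136.9]
tcp_rot: [-2.642, -0.001, 1.651]
contact_force: [2.1, 1.0, -3.9]
grip_width: 15.0
finger_force: 30.0
time: 18.3
tool_pos: [446.9, 10.7, 136.4]
tcp_rot: [-2.644, -0.001, 1.651]
contact_force: [-0.3, 0.7, -3.4]
grip_width: 15.0
finger_force: 30.0
(array([-0.0001, -0.0014,  0.0022]), array([ 0.0029, -0.0004,  0.0007]))
scene [[475.0, 361.0], [546.0, 412.0], [359.0, 276.0], [482.0, 344.0], [553.0, 395.0], [364.0, 260.0], [487.0, 326.0], [559.0, 377.0], [369.0, 243.0]]
side [[174.0, 238.0], [141.0, 138.0], [243.0, 446.0], [163.0, 226.0], [130.0, 126.0], [231.0, 435.0], [153.0, 211.0], [121.0, 111.0], [221.0, 421.0]]
```

View pics/side_e.png

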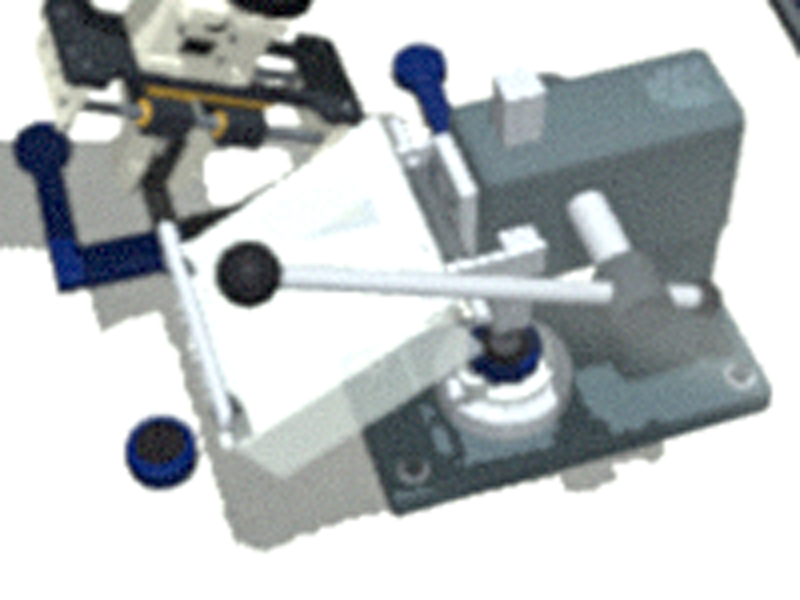

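View pics/scene_e.png

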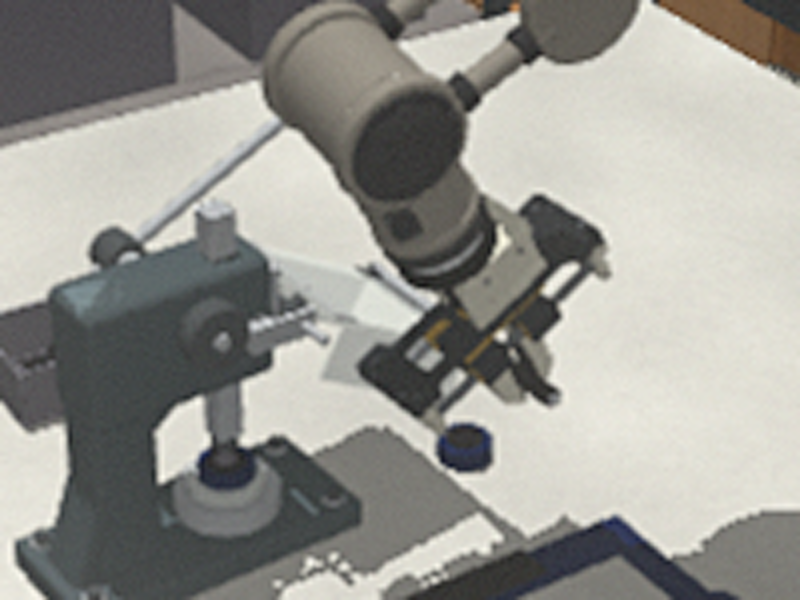

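The side view shows the guard open: the sleeve's inner end is at (165,222) against (163,226) predicted for 60°, and the bar's far end is at (228,440) against (231,435). The lever is at rest, and the boss and bail have not moved. A 1 mm trim, a short hold, then I'll hand in.

```bash
python3 -m pendant '{"dp":[[0,-0.0004,-0.0005],[0,-0.0008,-0.001],[0,-0.0008,-0.001],[0,-0.0008,-0.001]],"rotation":[[0,0,0],[0,0,0],[0,0,0],[0,0,0]]}'
python3 - <<'E'
from go import *
print(delta(tg(1.047,.5,3)))
from plant import workorder
print(workorder.close_job())
E
```

```text
time: 18.9
tool_pos: [446.5, 10.6, 137.9]
tcp_rot: [-2.643, -0.001, 1.651]
contact_force: [-2.3, 0.4, -4.4]
grip_width: 15.1
finger_force: 30.0
(array([-0.0001, -0.0002,  0.0033]), array([ 0.0019, -0.0004,  0.0006]))
the job is handed in; nothing more can be done
None
```

I pulled the lever to its hard stop to seat the cap, eased it back to rest before letting go, and handed the job in at 18.9 s with the gripper still holding the guard about 60° open; I did not see the judge's result.

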